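# Park the spray can in its spring-clip bay

### The arm

A 6-joint arm with a two-finger parallel gripper is mounted at the origin on the work surface. World frame = base frame: x ahead of the robot, y to its left, z up, the work surface at z = 0. Lengths are in m, angles in rad, forces in N, time in s.
With the tool pointing down it reaches from about 0.3 to 0.875 m from the base axis. Payload 6.4 kg.
Tool frame: the origin (TCP) lies between the finger pads, 19 mm behind the fingertips; this is the grasp point; z points along the fingers, y is the line along which they close (so a half turn about z gives the same grasp; the last joint's range is limited). The gripper opens to 85 mm and grips with 20 to 120 N. Pads are 22 mm wide; open, the fingers measure 114 mm over their backs; the gripper's body (76 mm by 85 mm) begins 54 mm behind the grasp point. The pads swing forward as they close: fully open they stand 13 mm farther back than shut.
Start: joints at [1.09, 0.181, 1.607, -0, 1.354, -0.206], TCP at [0.156, 0.553, 0.25] pointing down, gripper open.
Joint ranges: [-2.99, 2.99], [-0.89, 2.07], [0.3, 2.58], [-1.14, 4.28], [0, 2.63], [-3.12, 3.12]. Speed limits (rad/s): [2.57, 2.57, 3.01, 3.14, 3.14, 3.14].

### API

Orientations are given as a unit quaternion [w, x, y, z].
In Python, from bench import get_obs, optics, workorder gives the robot as it stands.
- The arm moves only by the shell command python3 -m jog 'ROWS'. ROWS is a JSON object with one list for each field, all of the same length, 1 to 10, a row being the entries at one place: dx, dy, dz (the shift in units of 50 mm), drx, dry, drz (a rotation vector in units of 0.2 rad), jaw (the opening from 0.0 (shut) to 1.0 (fully open)); each row is the pose to reach, as a shift and turn from the pose commanded when the command began, along the tool's axes at that moment; what a row does not reach only later rows make up. A row lasts 1/8 s, in which the tool goes at most 0.0625 m and 0.188 rad, less where a joint would pass 70% of its speed; a pose out of reach is approached as far as the arm can. The fingers move at their own pace and stop on an object; the grip force is fixed at half the most. Time passes only in rows, so rows that do not move let the fingers close. It prints the time, the measured TCP pose, the force, the opening and the grip force at its end. Input that does not fit is refused with a message, and nothing moves.
- get_obs(): the state, without advancing time (a new reading comes with each control period).
- optics.camera(name): name is "side" or "top" or "wrist"; returns (picture, depth): 400x640x3 uint8, blue, green, red; 400x640 float32, m along the optical axis (not along the pixel's ray), 0 where there is no reading.
- optics.camera_params(name): a dict with "fovy" (degrees; the focal length in pixels is half the picture's height over the tangent of half this angle, whatever the lens; pixels are square), "cx", "cy" (the principal point, pixels), "view" (4x4, takes a point from world to camera coordinates). Camera axes: x right, y up, looking along -z (the intrinsics and any distortion apply to the point x, -y, -z); pixel columns grow to the right and rows downward; lengths in m; the calibration is good to about 2 mm. The wrist camera is an equidistant fisheye: a pixel r from the principal point sees the ray r / f radians off the axis. A picture is of the moment at which its call begins: read the wrist's pose just before it. camera_params takes no time and is no camera call; for the wrist camera it gives the pose at the moment of the call.
- workorder.hand_in(): hands the job in; it is judged then, once.
The state is a dict: "time_s": time; "q": joint angles; "dq": joint speeds; "joint_efforts": joint torques, N m; "eef_pos": TCP position; "eef_rot": TCP orientation; "wrist_force": force on the tool from outside, world axes, zero at the start; "torque": the same for the moment, N m; "opening": opening from 0.0 (shut) to 1.0 (fully open); "grasp_force": force on a finger pad.
Only numpy, scipy, OpenCV 4.12 (cv2) and the standard library are available. Lean on these libraries where they do the work, as an engineer would, in place of code of your own. Each camera call takes 0.05 s, during which the arm holds its last target. There are 200 camera calls.

### The job

Push the tall spray can across the bench, low down on its side so that it slides upright and is never lifted, tipped or pushed up high, into the mouth of the bay and on through the two sprung noses until it snaps in and rests against the back stop, then swing the gate arm fully shut across the mouth behind it. Where the clip is set along the bay is not known beforehand: feel for it, push gently, stop as soon as it is home rather than driving it hard against the stop, and leave everything else on the bench where it is.

Things in the scene. Friction and masses are not known exactly. Their poses are not given: they have to be found in the camera images.
- can: bare metal spray can with paper band and white cap, upright, loose: 55 mm across, straight to 150 mm, 202 mm high, 0.25 to 0.45 kg, bench friction 0.3 to 0.5. Topples if pushed high: push at 30 to 42 mm above the bench. A vertical gripper's body would touch its upper part first; tilt 25 to 40 degrees so the fingertips lead. Origin: centre of its underside, z up
- bay: fixed bay. Origin on the bench at the middle of the mouth; +x leads in along the centre line, +y is the gate's hinge side. No floor: the can slides on the bench. Rails 22 mm high, x = 0 to 165 mm, 68 mm apart, flared outward to 118 mm apart at x = -35 mm. White back plate at x = 165 mm, 85 mm high. Holds a grey clip (see seat_near, seat_far) with cheeks 64 mm high at y = +-55 to 67 mm
- seat_near (a point): on the bench, bay x = 65 mm: the can's centre when home, if the clip is set nearest (s = 0). The clip's setting s, 0 to 30 mm deeper, is not measured. Two round sprung noses (16 mm across, 26 to 58 mm high, 45 mm apart at rest, left and right) stand at bay x = 55 + s, the rigid rubber-faced back stop (stop_pad) at 92.5 + s mm
- seat_far (a point): same, bay x = 95 mm: the can's centre when home if the clip is set deepest (s = 30 mm). The can meets the noses with its centre at bay x = 37 + s mm; pushing it through peaks at 6 to 11 N in all (sliding alone 1 to 2 N), falls to nothing at about 57 to 61 + s as the noses begin to carry it, and rises again steeply when it is home on the stop at 65 + s mm
- gate_arm (a joint): gate angle. Steel bar 100 mm long, 36 to 46 mm above the bench, hinged on a vertical post at bay x = 0, y = 54 mm. 0 = shut, straight across the mouth towards the bay's -y (hard end); grows as it opens outward, pi/2 = along the bay's -x. Starts at 1.7 to 2.2, stays where left, moves with about 1 N at its end
- gate_tip (a point): on the axis of the white upright stud at the gate's free end, 96 mm from the hinge, 56 mm above the bench; the stud is 12 mm across and stands from 34 to 66 mm above the bench
- mount_a: grey round specimen mount, 40 mm across, 20 mm high, beside the bay; origin at the centre of its underside; leave alone
- mount_b: steel round specimen mount, 32 mm across, 18 mm high, near the can; origin at the centre of its underside; leave alone
- jar: amber glass jar, 52 mm across, 65 mm high; origin at the centre of its underside; leave alone
- dish: covered glass dish, 94 mm across, 16 mm high; origin at the centre of its underside; leave alone
- slide_box: grey box for slides, 87 x 102 mm, 35 mm high; origin at the centre of its underside; leave alone
- hygrometer: yellow round dial gauge on a foot, 84 mm wide, 94 mm high; origin at the centre of its underside; leave alone
- mouse: grey computer mouse, 105 x 58 mm, 31 mm high; origin at the centre of its underside; leave alone
Not all that is in view belongs to the job. Of the things shaped like the can, the metal one is meant.

How it is judged:
On the way, in this order (a step that is already met when the one before it is completed fails the run):
1. the can has snapped past the noses and rests upright against the back stop (contact force between can and stop_pad above 0.8 N and x of can in the frame of bay above 0.06 m and angle between can's own z axis and vertical below 0.06 rad), for 0.2 s.
2. the gate is shut (value of joint gate_arm below 0.1 rad), for 0.1 s.
At the end, for the whole second after the job is handed in: The can stands upright (within 3.5 degrees) and still on the bench, held by the noses against the clip's back stop (pressing on it with over 0.8 N), and the gate is shut to within 0.1 rad (all of step 1 and height (world z) of can below 0.004 m and linear speed of can below 0.02 m/s and value of joint gate_arm below 0.1 rad); the robot touches nothing.
It fails at once if the can leans more than 12 degrees (angle between can's own z axis and vertical above 0.21 rad).
It fails at once if the can is lifted off the bench (height (world z) of can above 0.012 m).
It fails at once if the can is pushed or held with the fingers up high (tool point over 100 mm above the bench) (contact force between the fingers and can above 0.3 N and height (world z) of the grasp point above 0.1 m).
It fails at once if the fingers press the can harder than 20 N (contact force between the fingers and can above 20 N).
It fails at once if a bystander is moved more than 20 mm (distance of any of mount_a, mount_b, jar, dish, slide_box, hygrometer, mouse from where it was at the start of the episode above 0.02 m).
It also fails if it takes over 67 s, if anything falls off the work surface, if the arm or the gripper's body presses on something with over 40 N, if the wrist force passes 120 N, or if a joint passes its speed limit or range.

## Working session

There is one attempt and no reset: what is moved stays moved. The work goes in short steps, Python scripts to look and compute and a shell command to move; the robot and the scene stay as the last step left them, time stands still between calls to the robot, and variables do not carry over. Pictures are saved under pics/ and viewed, at most 10 in all, crops included, and the job is handed in when it is done.

```bash
ls; mkdir -p pics; python3 - <<'E'
from bench import get_obs, optics, workorder
import cv2,numpy as np
o=get_obs();print(o)
for n in("top","side"):
    im,d=optics.camera(n);cv2.imwrite(f"pics/{n}0.png",im);np.savez(f"/tmp/{n}0.npz",im=im,d=d)
    p=optics.camera_params(n);print(n,p)
E
```

```text
pics
{'time_s': 0.0, 'q': array([ 1.08972465e+00,  1.81569451e-01,  1.60798613e+00,  1.03150016e-05,
        1.35380651e+00, -2.06278027e-01]), 'dq': array([ 5.50432444e-04,  5.29152248e-04, -1.27690823e-03,  9.22603373e-04,
        8.02915567e-05,  1.73841151e-03]), 'joint_efforts': array([-4.46597214e-04, -4.44858134e+01, -3.51338947e+01, -8.55812368e-05,
        8.89572082e-03,  5.09565416e-05]), 'eef_pos': array([0.15575082, 0.55297115, 0.24907872]), 'eef_rot': array([-3.02846898e-04,  1.36965990e-01,  9.90575355e-01, -8.31287287e-04]), 'wrist_force': array([ 0.30764555,  0.85741495, -0.61372363]), 'torque': array([-0.03043542, -0.01598342, -0.00231822]), 'grasp_force': 0.0, 'opening': 0.9955009617996764}
top {'fovy': 43.31298497362491, 'cx': 317.00067495654326, 'cy': 208.1296862613352, 'view': array([[-0.01821972, -0.99978093, -0.01030222,  0.02476835],
       [ 0.99116463, -0.01941474,  0.13120878, -0.58187338],
       [-0.13138005, -0.00782061,  0.99130123, -1.04062106],
       [ 0.        ,  0.        ,  0.        ,  1.        ]])}
side {'fovy': 42.60778544596862, 'cx': 326.3564963514747, 'cy': 200.82795836006164, 'view': array([[-0.95913048, -0.28213817, -0.02160519,  0.56236921],
       [ 0.12282708, -0.483902  ,  0.86645967, -0.11565745],
       [-0.25491614,  0.82839418,  0.49877936, -1.03691878],
       [ 0.        ,  0.        ,  0.        ,  1.        ]])}
```

View pics/top0.png

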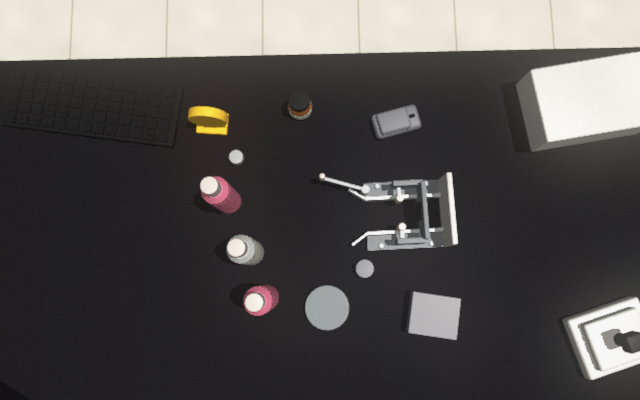

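View pics/side0.png

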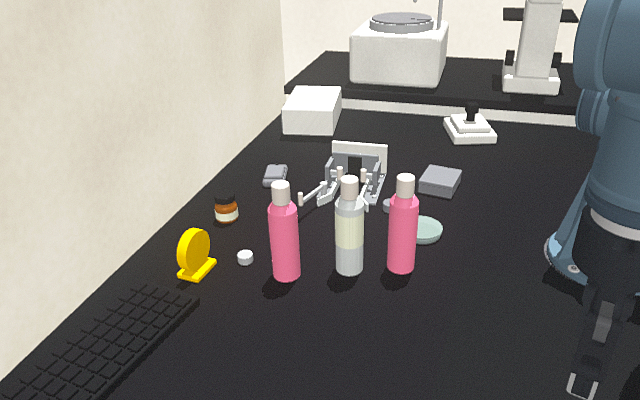

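Look-alikes in the top view: pink cans with caps at (210,187) and (255,302), and the bare-metal can with a paper band at (237,247). The metal one is meant. The bay mouth faces left, with the gate hinge at (367,188) and the gate tip at (322,177).

```bash
cat > h.py <<'E'
from bench import get_obs, optics, workorder
import cv2,numpy as np
from scipy.spatial.transform import Rotation as R
def ray(n,uv,P=None):
    p=P or optics.camera_params(n);f=200/np.tan(np.radians(p["fovy"]/2))
    V=p["view"];x=(np.array(uv,float)-[p["cx"],p["cy"]])/f
    c=np.array([x[0],-x[1],-1.0]);Rw=V[:3,:3].T
    return -Rw@V[:3,3],Rw@c      # depth-scaled ray
def atz(n,uv,z):
    o,r=ray(n,uv);return o+r*(z-o[2])/r[2]
def two(uvt,uvs):
    a,r=ray("top",uvt);b,s=ray("side",uvs)
    t,k=np.linalg.lstsq(np.c_[r,-s],b-a,rcond=None)[0]
    return (a+t*r+b+k*s)/2,np.linalg.norm(a+t*r-b-k*s)
def cloud(n,d):
    v,u=np.nonzero(d>0);o,_=ray(n,(0,0));p=optics.camera_params(n);f=200/np.tan(np.radians(p["fovy"]/2))
    c=np.c_[(u-p["cx"])/f,-(v-p["cy"])/f,-np.ones(len(u))]*d[v,u][:,None]
    return o+c@p["view"][:3,:3],u,v
def rot():
    o=get_obs();w,x,y,z=o["eef_rot"];return o,R.from_quat([x,y,z,w])
E
python3 - <<'E'
from h import *
t=np.load("/tmp/top0.npz");s=np.load("/tmp/side0.npz")
a=cv2.resize(t["im"][150:270,190:470],None,fx=2.8,fy=2.8,interpolation=cv2.INTER_CUBIC)
cv2.imwrite("pics/topc.png",a)
a=cv2.resize(s["im"][130:290,260:420],None,fx=3.7,fy=3.7,interpolation=cv2.INTER_CUBIC)
cv2.imwrite("pics/sidec.png",a)
P,u,v=cloud("top",t["d"])
for nm,b in dict(cap=(229,240,244,256),rail=(360,175,460,250)).items():
    m=(u>b[0])&(u<b[2])&(v>b[1])&(v<b[3]);print(nm,np.percentile(P[m],[2,50,98],axis=0).round(3))
E
```

```text
cap [[0.479 0.147 0.197]
 [0.491 0.159 0.202]
 [0.504 0.171 0.205]]
rail [[ 0.495 -0.296 -0.004]
 [ 0.571 -0.189  0.006]
 [ 0.653 -0.086  0.085]]
```

View pics/topc.png

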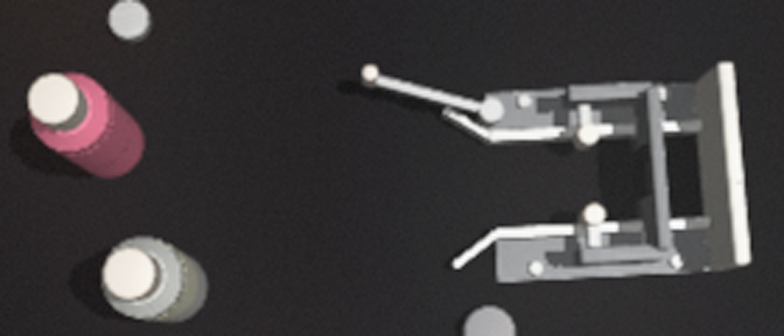

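View pics/sidec.png

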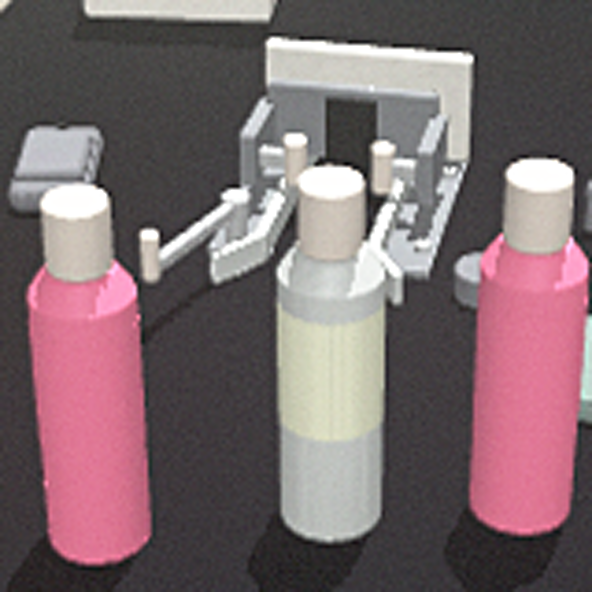

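The crops confirm the metal can with the paper band: cap top at top (131,272) and side (331,182). Both noses are visible, at top (587,133) and (594,213). The stud is at top (370,72) and side (150,233), and the rail kinks are at top (490,136) and (497,231).

```bash
python3 - <<'E'
from h import *
T=lambda x,y:(190+x/2.8-.3,150+y/2.8-.3)
S=lambda x,y:(260+x/3.7-.3,130+y/3.7-.3)
print("cap",two(T(131,273),S(331,182)))
print("noseU",two(T(588,128),S(296,138)),atz("top",T(588,130),.058))
print("noseL",two(T(594,210),S(384,147)),atz("top",T(594,210),.058))
print("stud",two(T(370,71),S(150,233)),atz("top",T(370,71),.066))
print("pivot",atz("top",T(491,107),.046), "mountb/a",atz("top",T(489,328),.01))
ku=atz("top",T(490,136),.022);kl=atz("top",T(497,231),.022);eu=atz("top",T(700,127),.022);el=atz("top",T(708,223),.022)
print("rails",ku,kl,eu,el)
p1=atz("top",T(720,65),.085);p2=atz("top",T(737,265),.085);print("plate",p1,p2)
# plate: depth cloud
d=np.load("/tmp/top0.npz")["d"];P,u,v=cloud("top",d)
b=(u>355)&(u<470)&(v>165)&(v<255)
m=b&(P[:,2]>.078)&(P[:,2]<.095);Q=P[m][:,:2];c=Q.mean(0);w=np.linalg.svd(Q-c)[2][0];print("platetop",c,w,np.ptp((Q-c)@w),np.ptp((Q-c)@[-w[1],w[0]]))
xax=np.array([-w[1],w[0]]);xax*=-np.sign(xax[1]);yax=np.array([-xax[1],xax[0]])
print("xaxis",xax,"railaxis",(eu-ku)[:2]/np.linalg.norm((eu-ku)[:2]),(el-kl)[:2]/np.linalg.norm((el-kl)[:2]))
mid=(ku+kl)[:2]/2;O=c+xax*(-.165-.004)
print("O from plate",O,"mid kinks",mid,"width",(ku-kl)[:2]@yax)
can=two(T(131,273),S(331,182))[0][:2]
for n,p in dict(can=can,noseU=atz("top",T(588,130),.058)[:2],noseL=atz("top",T(594,210),.058)[:2],stud=atz("top",T(370,71),.066)[:2],piv=atz("top",T(491,107),.046)[:2]).items(): print(n,(p-mid)@xax,(p-mid)@yax)
# can axis by depth: cap top
m=(P[:,2]>.19)&(P[:,2]<.21)&(u>220)&(u<255)&(v>230)&(v<262);print("captop mean",P[m].mean(0), (P[m].max(0)+P[m].min(0))/2)
m=(P[:,2]>.012)&(P[:,2]<.3)&(P[:,0]>.35)&(P[:,0]<.65)&(P[:,1]>.1)&(P[:,1]<.3)
E
```

```text
cap (array([0.49229417, 0.1591136 , 0.19859527]), np.float64(0.0008150834974523782))
noseU (array([ 0.60051376, -0.16177738,  0.05704206]), np.float64(0.005836944165268276)) [ 0.60173159 -0.16101708  0.058     ]
noseL (array([ 0.5390027 , -0.16375632,  0.05642457]), np.float64(0.004836507469877671)) [ 0.54123903 -0.16308745  0.058     ]
stud (array([0.64769755, 0.00176674, 0.06433578]), np.float64(0.0025220085060794774)) [0.64861268 0.00207702 0.066     ]
pivot [ 0.6227884  -0.08974545  0.046     ] mountb/a [ 0.45586912 -0.08610217  0.01      ]
rails [ 0.60404807 -0.09041322  0.022     ] [ 0.52987378 -0.09353594  0.022     ] [ 0.60789442 -0.25374455  0.022     ] [ 0.53295041 -0.25614146  0.022     ]
plate [ 0.64408652 -0.25572844  0.085     ] [ 0.49675136 -0.2603359   0.085     ]
platetop [ 0.56977557 -0.24673967] [-0.9991734  -0.04065114] 0.14953910167194873 0.06573817178041808
xaxis [ 0.04065114 -0.9991734 ] railaxis [ 0.02354284 -0.99972283] [ 0.01891746 -0.99982105]
O from plate [ 0.56290552 -0.07787937] mid kinks [ 0.56696092 -0.09197458] width 0.07423992043995156
can -0.2539159197421917 -0.06439800978083915
noseU 0.070398896749936 0.0319352725029595
noseL 0.07000846583416728 -0.028591451811834055
stud -0.09065461711442306 0.08540756998907956
piv 4.216147586846722e-05 0.05587195220587486
captop mean [0.4917159  0.1582767  0.20154543] [0.49137495 0.15860155 0.19838791]
```

```bash
cat >> h.py <<'E'
def target(az,tilt):   # push azimuth az (deg), tool z leads by tilt; tool x backwards
    f=np.array([np.cos(np.radians(az)),np.sin(np.radians(az)),0]);up=np.array([0,0,1.]);t=np.radians(tilt)
    z=np.sin(t)*f-np.cos(t)*up;x=-(np.cos(t)*f+np.sin(t)*up);y=np.cross(z,x)
    return R.from_matrix(np.c_[x,y,z])
def plan(pos,az,tilt,cmd=None):
    o,r=rot();p=o["eef_pos"] if cmd is None else np.array(cmd)
    print("at",o["eef_pos"].round(4),"shift",r.inv().apply(np.array(pos)-p).round(4),"rotvec",(r.inv()*target(az,tilt)).as_rotvec().round(4))
E
python3 - <<'E'
from h import *
T=lambda x,y:(190+x/2.8-.3,150+y/2.8-.3)
S=lambda x,y:(260+x/3.7-.3,130+y/3.7-.3)
print("pinkU",two(T(52,100),S(76,202))[0],"pinkL",two((255,302),S(539,174))[0],"mountb",atz("top",T(129,20),.018))
can=np.array([.492,.1585]);e=np.array([.565,-.03]);dd=e-can;az=np.degrees(np.arctan2(dd[1],dd[0]));f=dd/np.hypot(*dd);print("az",az,f,np.hypot(*dd))
st=can-f*.10;print("start",st)
plan([*st,.30],az,35)
print(rot()[1].as_matrix().round(3))
E
```

```text
pinkU [0.60629218 0.21101567 0.19962426] pinkL [0.39469891 0.12593812 0.19852969] mountb [0.70315025 0.19189509 0.018     ]
az -68.83021339113512 [ 0.36113288 -0.93251436] 0.20214165824985209
start [0.45588671 0.25175144]
at [0.1558 0.553  0.2492] shift [-0.3705 -0.2086 -0.0506] rotvec [ 0.2812 -0.5656  0.8971]
[[-0.962  0.271 -0.001]
 [ 0.271  0.962 -0.001]
 [ 0.    -0.002 -1.   ]]
```

Units first: shifts go in units of 50 mm and turns go in units of 0.2 rad. So -0.05 m is -1, -0.3705 m is -7.41, 0.05 rad is 0.25.

```bash
python3 -m jog '{"dx": [0, -1.2, -2.2, -3.2, -4.2, -5.2, -6.2, -7.41, -7.41, -7.41], "dy": [0, -0.68, -1.24, -1.8, -2.36, -2.92, -3.5, -4.172, -4.172, -4.172], "dz": [-1, -1, -1, -1, -1, -1, -1, -1, -1, -1], "drx": [0, 0.25, 0.45, 0.65, 0.85, 1.05, 1.25, 1.406, 1.406, 1.406], "dry": [0, -0.45, -0.9, -1.3, -1.7, -2.1, -2.5, -2.828, -2.828, -2.828], "drz": [0, 0.75, 1.4, 2.1, 2.75, 3.35, 3.95, 4.4855, 4.4855, 4.4855], "jaw": [0.27, 0.27, 0.27, 0.27, 0.27, 0.27, 0.27, 0.27, 0.27, 0.27]}'
python3 - <<'E'
from h import *
plan([.4559,.2518,.046],-68.8,35); print(get_obs()["wrist_force"],get_obs()["opening"],get_obs()["q"])
E
```

```text
time_s: 1.35
eef_pos: [0.4559, 0.2518, 0.2995]
eef_rot: [0.247, 0.539, 0.787, -0.17]
wrist_force: [-0.6, 0.7, 0.5]
opening: 0.269
grasp_force: 0.0
at [0.4559 0.2518 0.2995] shift [0.145  0.     0.2079] rotvec [-0.0007 -0.0016 -0.001 ]
[-0.5589933   0.74381235  0.47879882] 0.2687071516233118 [ 0.59971896  0.17392223  1.62434181 -0.59190737  1.51347227  0.31776572]
```

```bash
python3 -m jog '{"dx": [0.6, 1.2, 1.8, 2.4, 2.9, 2.9], "dy": [0, 0, 0, 0, 0, 0], "dz": [0.86, 1.72, 2.58, 3.44, 4.16, 4.16], "drx": [0, 0, 0, 0, 0, 0], "dry": [0, 0, 0, 0, 0, 0], "drz": [0, 0, 0, 0, 0, 0], "jaw": [0.27, 0.27, 0.27, 0.27, 0.27, 0.27]}'
python3 - <<'E'
from h import *
t,_=optics.camera("top");s,_=optics.camera("side")
a=cv2.resize(t[130:330,150:350],(390,390),interpolation=cv2.INTER_CUBIC);b=cv2.resize(s[150:300,250:450],(520,390),interpolation=cv2.INTER_CUBIC)
cv2.imwrite("pics/ap.png",cv2.resize(np.hstack([a,b]),(800,343)))
print(get_obs()["eef_pos"],get_obs()["wrist_force"])
E
```

```text
time_s: 2.1
eef_pos: [0.4532, 0.2514, 0.0435]
eef_rot: [0.247, 0.538, 0.788, -0.172]
wrist_force: [-0.0, 0.1, 0.5]
opening: 0.273
grasp_force: 0.0
[0.45643296 0.25302509 0.04763033] [0.18474673 0.29395465 0.67046611]
```

View pics/ap.png

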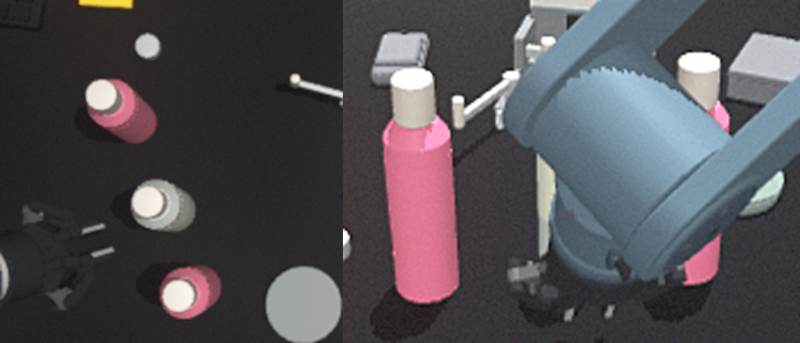

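The side view is blocked by the arm. The top view shows the fingertips at about (105,240) aimed at the metal can at (150,203), with both pink cans clear.

Converted, -0.0655 m is -1.31, -0.0614 m is -1.228.

```bash
python3 -m jog '{"dx": [-0.246, -0.492, -0.738, -0.82, -0.9, -0.98, -1.06, -1.14, -1.228, -1.31], "dy": [0, 0, 0, 0, 0, 0, 0, 0, 0, 0], "dz": [0.172, 0.344, 0.516, 0.574, 0.63, 0.688, 0.746, 0.804, 0.86, 0.918], "drx": [0, 0, 0, 0, 0, 0, 0, 0, 0, 0], "dry": [0, 0, 0, 0, 0, 0, 0, 0, 0, 0], "drz": [0, 0, 0, 0, 0, 0, 0, 0, 0, 0], "jaw": [0.27, 0.27, 0.27, 0.27, 0.27, 0.27, 0.27, 0.27, 0.27, 0.27]}'
cat >> h.py <<'E'
def cap(box=None):
    im,d=optics.camera("top");P,u,v=cloud("top",d)
    m=(P[:,2]>.194)&(P[:,2]<.212)&(P[:,0]>.43)&(P[:,1]<.2)&(P[:,1]>-.25)&(P[:,0]<.64)
    b=im[v,u].astype(int);m&=(b.min(1)>120)
    Q=P[m];return len(Q),np.median(Q,0),(Q.max(0)+Q.min(0))/2
E
python3 - <<'E'
from h import *
print(cap());plan([.5,.1,.046],-68.8,35);print(get_obs()["wrist_force"])
E
```

```text
time_s: 3.45
eef_pos: [0.4853, 0.1771, 0.0463]
eef_rot: [0.248, 0.539, 0.787, -0.169]
wrist_force: [-1.8, 1.8, 0.8]
opening: 0.268
grasp_force: 1.1
(305, array([0.50141617, 0.13965789, 0.20173652]), array([0.55096417, 0.16074961, 0.20100433]))
at [0.4855 0.1766 0.0463] shift [-0.0627 -0.0141  0.0442] rotvec [ 0.0003 -0.0007 -0.0011]
[-0.68151687  1.26444846  0.47322829]
```

```bash
python3 -m jog '{"dx": [-0.132, -0.296, -0.46, -0.622, -0.786, -0.95, -1.114, -1.278, -1.4, -1.474], "dy": [0, 0, 0, 0, 0, 0, 0, 0, 0, 0], "dz": [0.092, 0.206, 0.322, 0.436, 0.55, 0.666, 0.78, 0.894, 0.98, 1.032], "drx": [0, 0, 0, 0, 0, 0, 0, 0, 0, 0], "dry": [0, 0, 0, 0, 0, 0, 0, 0, 0, 0], "drz": [0, 0, 0, 0, 0, 0, 0, 0, 0, 0], "jaw": [0.27, 0.27, 0.27, 0.27, 0.27, 0.27, 0.27, 0.27, 0.27, 0.27]}'
python3 - <<'E'
from h import *
c=cap();print(c);plan([.5,.1,.046],-68.8,35);print(get_obs()["wrist_force"]);f=np.array([.361,-.9325]);d=c[1][:2]-get_obs()["eef_pos"][:2];print(d@f,f[0]*d[1]-f[1]*d[0])
E
```

```text
time_s: 4.75
eef_pos: [0.5179, 0.093, 0.0462]
eef_rot: [0.248, 0.539, 0.787, -0.169]
wrist_force: [-2.1, 2.2, 0.7]
opening: 0.27
grasp_force: 1.1
(327, array([0.53224146, 0.05669864, 0.20205761]), array([0.54386311, 0.11889717, 0.20287148]))
at [0.518  0.0927 0.0463] shift [ 0.0111 -0.0142 -0.0074] rotvec [ 0.0003 -0.0008 -0.0015]
[0.5323868  0.63650609 0.3675715 ]
0.038728617306320046 0.00024087733835564777
```

Converted, -0.0737 m is -1.474, -0.07 m is -1.4.

```bash
python3 -m jog '{"dx": [-0.132, -0.296, -0.46, -0.622, -0.786, -0.95, -1.114, -1.278, -1.4, -1.474], "dy": [0, 0, 0, 0, 0, 0, 0, 0, 0, 0], "dz": [0.092, 0.206, 0.322, 0.436, 0.55, 0.666, 0.78, 0.894, 0.98, 1.032], "drx": [0, 0, 0, 0, 0, 0, 0, 0, 0, 0], "dry": [0, 0, 0, 0, 0, 0, 0, 0, 0, 0], "drz": [0, 0, 0, 0, 0, 0, 0, 0, 0, 0], "jaw": [0.27, 0.27, 0.27, 0.27, 0.27, 0.27, 0.27, 0.27, 0.27, 0.27]}'
python3 - <<'E'
from h import *
c=cap();print(c);f=np.array([.028,-.9996])
# bay frame
d=c[1][:2]-np.array([.567,-.092]);print("bay",d@f,d@[.9996,.028])
p=c[1][:2]-f*.060;plan([*p,.046],np.degrees(np.arctan2(f[1],f[0])),35)
E
```

```text
time_s: 6.05
eef_pos: [0.5504, 0.0091, 0.0462]
eef_rot: [0.248, 0.539, 0.787, -0.169]
wrist_force: [-1.2, 2.3, 2.0]
opening: 0.269
grasp_force: 1.3
(309, array([ 0.56533421, -0.02754176,  0.2019635 ]), array([0.56264108, 0.07699655, 0.20318236]))
bay -0.06447909827541688 0.00013970617476793522
at [0.5505 0.0089 0.0462] shift [ 0.0143  0.0208 -0.0097] rotvec [ 0.1964 -0.001   0.2788]
```

```bash
python3 -m jog '{"dx": [0.41, 0.41, 0.36, 0.32, 0.286, 0.286], "dy": [0, 0, 0.14, 0.28, 0.416, 0.416], "dz": [-0.286, -0.286, -0.26, -0.22, -0.194, -0.194], "drx": [0, 0, 0.325, 0.655, 0.98, 0.98], "dry": [0, 0, 0, 0, -0.005, -0.005], "drz": [0, 0, 0.465, 0.93, 1.395, 1.395], "jaw": [0.27, 0.27, 0.27, 0.27, 0.27, 0.27]}'
python3 - <<'E'
from h import *
im,_=optics.camera("top");c=cap();print(c);f=np.array([.028,-.9996]);cv2.imwrite("pics/al.png",cv2.resize(im[150:280,230:480],None,fx=3,fy=3,interpolation=cv2.INTER_CUBIC))
d=c[1][:2]-np.array([.567,-.092]);print("bay",d@f,d@[.9996,.028])
p=c[1][:2]-f*.0405;plan([*p,.046],np.degrees(np.arctan2(f[1],f[0])),35);print(get_obs()["wrist_force"])
E
```

```text
time_s: 6.85
eef_pos: [0.565, 0.0327, 0.046]
eef_rot: [0.216, 0.665, 0.684, -0.209]
wrist_force: [-0.3, 0.7, -0.9]
opening: 0.273
grasp_force: 0.0
(288, array([ 0.56349721, -0.0292009 ,  0.2019385 ]), array([0.55879142, 0.02955439, 0.20227578]))
bay -0.06287205413256479 -0.0017430156468766233
at [0.563  0.0328 0.0455] shift [-0.0178 -0.0013  0.0119] rotvec [0.0008 0.     0.0024]
[-0.83717075 -0.22892805  0.52167647]
```

View pics/al.png

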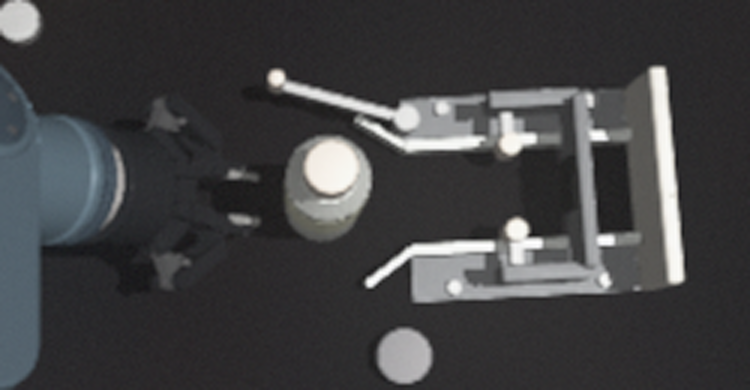

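The can is upright just before the mouth, at cap (330,165), and lined up. The fingertips sit behind it at (240,175) and (240,218).

Converted, -0.0082 m is -0.164, -0.0737 m is -1.474.

```bash
python3 -m jog '{"dx": [-0.164, -0.278, -0.41, -0.574, -0.738, -0.902, -1.066, -1.228, -1.392, -1.474], "dy": [-0.01, -0.02, -0.02, -0.02, -0.02, -0.02, -0.02, -0.02, -0.02, -0.02], "dz": [0.114, 0.196, 0.288, 0.402, 0.516, 0.632, 0.746, 0.86, 0.976, 1.032], "drx": [0, 0, 0, 0, 0, 0, 0, 0, 0, 0], "dry": [0, 0, 0, 0, 0, 0, 0, 0, 0, 0], "drz": [0, 0, 0, 0, 0, 0, 0, 0, 0, 0], "jaw": [0.27, 0.27, 0.27, 0.27, 0.27, 0.27, 0.27, 0.27, 0.27, 0.27]}'
cat >> h.py <<'E'
def bay(p):
    d=np.array(p)[:2]-[.567,-.092];return np.array([d@[.028,-.9996],d@[.9996,.028]]).round(4)
def st():
    n,c,_=cap();o=get_obs();print("can",n,bay(c),"tcp",bay(o["eef_pos"]),o["eef_pos"][2],"F",o["wrist_force"].round(2),o["grasp_force"],o["time_s"])
E
python3 -c "
from h import *
st()"
```

```text
time_s: 8.2
eef_pos: [0.5649, -0.0575, 0.0459]
eef_rot: [0.216, 0.665, 0.684, -0.209]
wrist_force: [-0.9, 2.6, -0.3]
opening: 0.267
grasp_force: 0.9
can 310 [ 0.0046 -0.0013] tcp [-0.0343 -0.0011] 0.045970180040146164 F [-0.74  1.48  0.36] 0.47565185464918613 8.25
```

```bash
python3 -m jog '{"dx": [-0.082, -0.164, -0.246, -0.328, -0.41, -0.492, -0.574, -0.656], "dy": [0, 0, 0, 0, 0, 0, 0, 0], "dz": [0.058, 0.114, 0.172, 0.23, 0.286, 0.344, 0.402, 0.458], "drx": [0, 0, 0, 0, 0, 0, 0, 0], "dry": [0, 0, 0, 0, 0, 0, 0, 0], "drz": [0, 0, 0, 0, 0, 0, 0, 0], "jaw": [0.27, 0.27, 0.27, 0.27, 0.27, 0.27, 0.27, 0.27]}'
python3 -c "
from h import *
st()"
```

```text
time_s: 9.25
eef_pos: [0.5661, -0.097, 0.0459]
eef_rot: [0.216, 0.665, 0.684, -0.209]
wrist_force: [-0.6, 2.2, 0.2]
opening: 0.267
grasp_force: 0.9
can 304 [ 0.0447 -0.    ] tcp [ 0.0056 -0.001 ] 0.04602644492437635 F [ 0.54 -0.17  0.57] 0.6381955090910196 9.3
```

Converted, 0.00115 m is 0.023, -0.0066 m is -0.132.

```bash
python3 -m jog '{"dx": [-0.032, -0.066, -0.098, -0.132], "dy": [0, 0, 0, 0], "dz": [0.023, 0.046, 0.068, 0.092], "drx": [0, 0, 0, 0], "dry": [0, 0, 0, 0], "drz": [0, 0, 0, 0], "jaw": [0.27, 0.27, 0.27, 0.27]}'
python3 -m jog '{"dx": [-0.032, -0.066], "dy": [0, 0], "dz": [0.023, 0.046], "drx": [0, 0], "dry": [0, 0], "drz": [0, 0], "jaw": [0.27, 0.27]}'
python3 -m jog '{"dx": [-0.032, -0.066], "dy": [0, 0], "dz": [0.023, 0.046], "drx": [0, 0], "dry": [0, 0], "drz": [0, 0], "jaw": [0.27, 0.27]}'
python3 -c "
from h import *
st()"
```

```text
time_s: 9.8
eef_pos: [0.5669, -0.1042, 0.046]
eef_rot: [0.216, 0.665, 0.684, -0.209]
wrist_force: [0.6, 7.7, -0.3]
opening: 0.269
grasp_force: 3.9
time_s: 10.05
eef_pos: [0.567, -0.1074, 0.0458]
eef_rot: [0.216, 0.665, 0.684, -0.208]
wrist_force: [0.3, 10.9, 1.3]
opening: 0.27
grasp_force: 5.3
time_s: 10.3
eef_pos: [0.5672, -0.1111, 0.0458]
eef_rot: [0.216, 0.665, 0.684, -0.208]
wrist_force: [1.0, 11.5, 2.7]
opening: 0.273
grasp_force: 5.6
can 302 [0.0577 0.0001] tcp [ 0.0193 -0.0004] 0.045854142041786256 F [ 0.35 11.37  1.67] 5.165409073233604 10.35
```

```bash
for i in 1; do python3 -m jog '{"dx": [-0.032, -0.066], "dy": [0, 0], "dz": [0.023, 0.046], "drx": [0, 0], "dry": [0, 0], "drz": [0, 0], "jaw": [0.27, 0.27]}'; done | grep -v rot
python3 -m jog '{"dx": [-0.032, -0.066], "dy": [0, 0], "dz": [0.023, 0.046], "drx": [0, 0], "dry": [0, 0], "drz": [0, 0], "jaw": [0.27, 0.27]}' | grep -v rot
python3 -m jog '{"dx": [-0.032, -0.066], "dy": [0, 0], "dz": [0.023, 0.046], "drx": [0, 0], "dry": [0, 0], "drz": [0, 0], "jaw": [0.27, 0.27]}' | grep -v rot
python3 -c "
from h import *
st()"
```

```text
time_s: 10.6
eef_pos: [0.5673, -0.1151, 0.0458]
wrist_force: [0.3, 10.5, 1.9]
opening: 0.271
grasp_force: 5.2
time_s: 10.85
eef_pos: [0.5673, -0.1195, 0.0459]
wrist_force: [0.9, 7.9, 1.1]
opening: 0.27
grasp_force: 3.9
time_s: 11.1
eef_pos: [0.5674, -0.1242, 0.046]
wrist_force: [2.4, 4.3, -0.5]
opening: 0.268
grasp_force: 2.2
can 304 [0.0714 0.0005] tcp [ 0.0326 -0.0006] 0.04605241721462147 F [0.86 3.33 0.13] 1.9564883038401604 11.15
```

Converted, -0.0016 m is -0.032, 0.00115 m is 0.023.

```bash
python3 -m jog '{"dx": [-0.032, -0.032], "dy": [0, 0], "dz": [0.023, 0.023], "drx": [0, 0], "dry": [0, 0], "drz": [0, 0], "jaw": [0.27, 0.27]}' | grep -v rot
python3 -m jog '{"dx": [-0.032, -0.032], "dy": [0, 0], "dz": [0.023, 0.023], "drx": [0, 0], "dry": [0, 0], "drz": [0, 0], "jaw": [0.27, 0.27]}' | grep -v rot
python3 -c "
from h import *
st()"
```

```text
time_s: 11.4
eef_pos: [0.5671, -0.1271, 0.0461]
wrist_force: [1.2, 1.7, -1.1]
opening: 0.273
grasp_force: 1.2
time_s: 11.65
eef_pos: [0.5668, -0.1293, 0.0461]
wrist_force: [-0.1, 0.9, 0.2]
opening: 0.268
grasp_force: 0.2
can 299 [0.0777 0.0007] tcp [ 0.0372 -0.0013] 0.046028728932389434 F [ 0.44  0.44 -0.38] 0.16160644590854645 11.7
```

Converted, -0.0012 m is -0.024, 0.0009 m is 0.018.

```bash
python3 -m jog '{"dx": [-0.024, -0.024], "dy": [0, 0], "dz": [0.018, 0.018], "drx": [0, 0], "dry": [0, 0], "drz": [0, 0], "jaw": [0.27, 0.27]}' | grep -v rot
python3 -c "
from h import *
st()"
python3 -m jog '{"dx": [-0.024, -0.024], "dy": [0, 0], "dz": [0.018, 0.018], "drx": [0, 0], "dry": [0, 0], "drz": [0, 0], "jaw": [0.27, 0.27]}' | grep -v rot
python3 -c "
from h import *
st()"
```

```text
time_s: 11.95
eef_pos: [0.5669, -0.1305, 0.0459]
wrist_force: [-0.6, 1.5, -0.3]
opening: 0.269
grasp_force: 0.2
can 295 [0.0788 0.0008] tcp [ 0.0384 -0.0012] 0.04590894321598221 F [ 0.13  0.87 -0.5 ] 0.11798561085015535 12.0
time_s: 12.25
eef_pos: [0.5671, -0.1313, 0.0458]
wrist_force: [-0.5, 4.6, 1.5]
opening: 0.265
grasp_force: 2.0
can 293 [0.0784 0.001 ] tcp [ 0.0393 -0.0011] 0.0457666181631112 F [-1.39  4.32  0.92] 2.0024196803569794 12.3
```

```bash
python3 -m jog '{"dx": [-0.016, -0.016, -0.016], "dy": [0, 0, 0], "dz": [0.012, 0.012, 0.012], "drx": [0, 0, 0], "dry": [0, 0, 0], "drz": [0, 0, 0], "jaw": [0.27, 0.27, 0.27]}' | grep -v rot
python3 -c "
from h import *
st()"
```

```text
time_s: 12.68
eef_pos: [0.5671, -0.1317, 0.0457]
wrist_force: [-1.1, 9.2, 2.0]
opening: 0.271
grasp_force: 3.7
can 296 [0.0786 0.0008] tcp [ 0.0397 -0.001 ] 0.04566581216790369 F [-1.23  7.96  2.73] 3.6692216992378235 12.725
```

The force rose steeply (4 → 9 N) with the can at bay x ≈ 79 mm, so it is home on the stop. Backing straight out.

Converted, -0.157 m is -3.14, -0.116 m is -2.32.

```bash
python3 -m jog '{"dx": [0.08, 0.41, 0.82, 1.23, 1.64, 2.12, 1.552, 0.978, 0.978], "dy": [0, 0, 0, 0, 0, 0, 0, 0, 0], "dz": [-0.058, -0.286, -0.574, -0.86, -1.148, -1.492, -2.32, -3.14, -3.14], "drx": [0, 0, 0, 0, 0, 0, 0, 0, 0], "dry": [0, 0, 0, 0, 0, 0, 0, 0, 0], "drz": [0, 0, 0, 0, 0, 0, 0, 0, 0], "jaw": [0.27, 0.27, 0.27, 0.27, 0.27, 0.0, 0.0, 0.0, 0.0]}' | grep -v rot
python3 - <<'E'
from h import *
st();print(rot()[0]["eef_pos"])
_,d=optics.camera("top");P,u,v=cloud("top",d)
m=(P[:,2]>.052)&(P[:,2]<.075)&(P[:,0]>.62)&(P[:,0]<.68)&(P[:,1]>-.03)&(P[:,1]<.03);print("stud",m.sum(),P[m].mean(0),bay(P[m].mean(0)))
s=P[m].mean(0)[:2];B=bay(s);th=np.arctan2(-B[0],.054-B[1]);print("theta",th)
for th_,back in ((th,.06),(th,.02)):
    az=-88.4-np.degrees(th_);f=np.array([np.cos(np.radians(az)),np.sin(np.radians(az))]);p=s-f*back;print(p,az);plan([*p,.15],az,20)
E
```

```text
time_s: 13.85
eef_pos: [0.5662, -0.0015, 0.1511]
wrist_force: [0.5, -0.2, -0.4]
opening: -0.001
grasp_force: 0.0
can 259 [ 0.0807 -0.0011] tcp [-0.0903  0.0001] 0.14855693689861846 F [-0.64 -0.68 -0.46] 0.0 13.9
[ 0.56461195 -0.00170876  0.14855694]
stud 28 [0.64588762 0.00149814 0.06405028] [-0.0913  0.0815]
theta 1.8633580931987441
[ 0.70379888 -0.01419537] -195.16255446183277
at [ 0.5634 -0.002   0.1468] shift [-0.0151  0.14    0.0068] rotvec [0.8631 0.1793 1.6568]
[ 0.66519137 -0.00373303] -195.16255446183277
at [ 0.5634 -0.002   0.1468] shift [-0.0056  0.1017  0.0002] rotvec [0.8631 0.1793 1.6568]
```

Converted, 0.14 m is 2.8, 0.126 m is 2.52, 1.651 rad is 8.255.

```bash
python3 -m jog '{"dx": [-0.03, -0.06, -0.09, -0.12, -0.15, -0.18, -0.21, -0.24, -0.27, -0.302], "dy": [0.28, 0.56, 0.84, 1.12, 1.4, 1.68, 1.96, 2.24, 2.52, 2.8], "dz": [0.014, 0.028, 0.04, 0.054, 0.068, 0.08, 0.096, 0.108, 0.12, 0.136], "drx": [0.43, 0.86, 1.29, 1.72, 2.15, 2.58, 3.01, 3.44, 3.87, 4.3], "dry": [0.09, 0.18, 0.27, 0.36, 0.45, 0.54, 0.63, 0.72, 0.805, 0.895], "drz": [0.825, 1.65, 2.475, 3.3, 4.125, 4.95, 5.775, 6.6, 7.425, 8.255], "jaw": [0, 0, 0, 0, 0, 0, 0, 0, 0, 0]}' | grep -v rot
python3 - <<'E'
from h import *
print(get_obs()["q"])
az=-195.16;plan([.7038,-.0142,.07],az,20)
E
```

```text
time_s: 15.2
eef_pos: [0.7032, -0.0146, 0.1466]
wrist_force: [0.7, 0.1, -0.2]
opening: -0.001
grasp_force: 0.0
[-0.19860814  0.79187095  0.99350249  0.02215524  1.71035342  1.63615563]
at [ 0.7032 -0.0146  0.1466] shift [ 0.0271 -0.0007  0.0717] rotvec [ 0.001   0.0058 -0.0004]
```

Converted, 0.0717 m is 1.434, 0.036 m is 0.72, 0.006 rad is 0.03.

```bash
python3 -m jog '{"dx": [0.27, 0.542, 0.542], "dy": [-0.008, -0.014, -0.014], "dz": [0.72, 1.434, 1.434], "drx": [0, 0, 0], "dry": [0, 0.015, 0.03], "drz": [0, 0, 0], "jaw": [0, 0, 0]}' | grep -v rot
cat >> h.py <<'E'
def gate(ths,back=.02,z=.07):
    o,r=rot();H=np.array([.567,-.092])+.054*np.array([.9996,.028])
    X=np.array([.028,-.9996]);Y=np.array([.9996,.028])
    for th in ths:
        s=H-.096*np.sin(th)*X-.096*np.cos(th)*Y;f=np.cos(th)*X-np.sin(th)*Y;p=s-f*back
        dr=(r.inv()*target(-88.4-np.degrees(th),20)).as_rotvec()
        print(round(th,2),r.inv().apply(np.array([*p,z])-o["eef_pos"]).round(4),dr.round(3))
E
python3 -c "
from h import *
print(get_obs()['wrist_force'])
gate([1.86],.03);gate([1.86,1.75,1.6,1.45,1.3,1.15,1.0,.85,.7])"
```

```text
time_s: 15.58
eef_pos: [0.7005, -0.0137, 0.0664]
wrist_force: [-1.5, 0.1, -0.4]
opening: -0.0
grasp_force: 0.0
[-1.537232    0.13161298 -0.36643143]
1.86 [-0.0266 -0.0013  0.006 ] [0.003 0.007 0.002]
1.86 [-0.0359 -0.0014  0.0095] [0.003 0.007 0.002]
1.75 [-0.0459 -0.003   0.0132] [-0.035  0.008 -0.101]
1.6 [-0.0597 -0.0034  0.0184] [-0.087  0.008 -0.242]
1.45 [-0.0734 -0.0015  0.0235] [-0.139  0.008 -0.383]
1.3 [-0.0866  0.0025  0.0284] [-0.19   0.008 -0.524]
1.15 [-0.0991  0.0086  0.0331] [-0.242  0.008 -0.664]
1.0 [-0.1107  0.0166  0.0374] [-0.294  0.008 -0.805]
0.85 [-0.121   0.0264  0.0412] [-0.346  0.008 -0.946]
0.7 [-0.1298  0.0377  0.0446] [-0.398  0.008 -1.087]
```

Converted, -0.1298 m is -2.596, -0.121 m is -2.42, -1.087 rad is -5.435.

```bash
python3 -m jog '{"dx": [-0.532, -0.718, -0.918, -1.194, -1.468, -1.732, -1.982, -2.214, -2.42, -2.596], "dy": [-0.026, -0.028, -0.06, -0.068, -0.03, 0.05, 0.172, 0.332, 0.528, 0.754], "dz": [0.12, 0.19, 0.264, 0.368, 0.47, 0.568, 0.662, 0.748, 0.824, 0.892], "drx": [0, 0, -0.175, -0.435, -0.695, -0.95, -1.21, -1.47, -1.73, -1.99], "dry": [0, 0.035, 0.04, 0.04, 0.04, 0.04, 0.04, 0.04, 0.04, 0.04], "drz": [0, 0, -0.505, -1.21, -1.915, -2.62, -3.32, -4.025, -4.73, -5.435], "jaw": [0, 0, 0, 0, 0, 0, 0, 0, 0, 0]}' | grep -v rot
python3 - <<'E'
from h import *
im,_=optics.camera("top");cv2.imwrite("pics/g1.png",cv2.resize(im[150:280,230:480],None,fx=3,fy=3,interpolation=cv2.INTER_CUBIC))
print(bay(get_obs()["eef_pos"]),get_obs()["wrist_force"])
gate([.7,.55,.4,.25,.1,0,-.1])
E
```

```text
time_s: 16.82
eef_pos: [0.5627, -0.0155, 0.0761]
wrist_force: [0.2, 1.4, 0.2]
opening: 0.002
grasp_force: 0.5
[-0.0763 -0.0042] [0.54355309 0.40437536 0.47571953]
0.7 [ 0.0011 -0.0024  0.0056] [ 0.013 -0.005  0.008]
0.55 [-0.0126 -0.0044  0.0105] [-0.038 -0.004 -0.133]
0.4 [-0.0264 -0.0043  0.0155] [-0.089 -0.003 -0.274]
0.25 [-0.0401 -0.002   0.0204] [-0.14  -0.002 -0.415]
0.1 [-0.0533  0.0024  0.0252] [-0.191 -0.002 -0.556]
0 [-0.0616  0.0065  0.0282] [-0.225 -0.001 -0.65 ]
-0.1 [-0.0696  0.0115  0.0311] [-0.259 -0.001 -0.744]
```

View pics/g1.png

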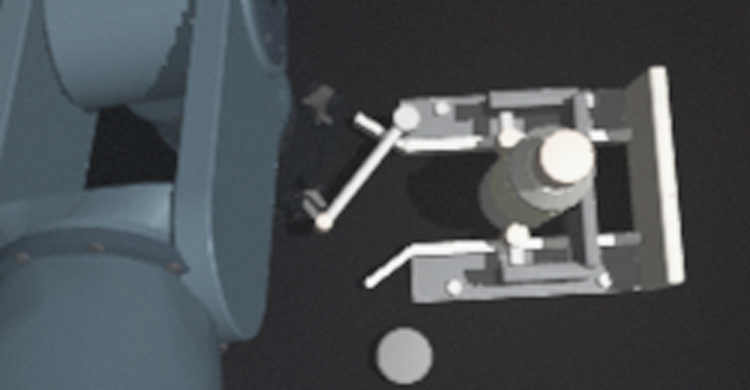

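The gate has swung to about 0.7 rad, with the stud at (323,222) and the fingertips behind it. The can stands between the noses, cap at (567,157).

Units first: shifts go in units of 50 mm and turns go in units of 0.2 rad. So -0.0533 m is -1.066, -0.0401 m is -0.802, -0.556 rad is -2.78.

```bash
python3 -m jog '{"dx": [0.02, -0.252, -0.528, -0.802, -1.066, -1.066], "dy": [-0.048, -0.088, -0.086, -0.04, 0.048, 0.048], "dz": [0.112, 0.21, 0.31, 0.408, 0.504, 0.504], "drx": [0.065, -0.19, -0.445, -0.7, -0.955, -0.955], "dry": [-0.025, -0.02, -0.015, -0.01, -0.01, -0.01], "drz": [0.04, -0.665, -1.37, -2.075, -2.78, -2.78], "jaw": [0, 0, 0, 0, 0, 0]}' | grep -v rot
python3 -c "
from h import *
print(get_obs()['wrist_force']);gate([.1,.05,0,-.05,-.1])
_,d=optics.camera('top');P,u,v=cloud('top',d)
m=(P[:,2]>.058)&(P[:,2]<.07)&(P[:,0]>.51)&(P[:,0]<.54)&(P[:,1]>-.12)&(P[:,1]<-.05);print(m.sum(),P[m].mean(0),bay(P[m].mean(0)))"
```

```text
time_s: 17.62
eef_pos: [0.5277, -0.064, 0.0692]
wrist_force: [1.5, 0.6, 0.3]
opening: -0.004
grasp_force: 0.0
[1.48608768 0.63541224 0.32177146]
0.1 [-0.     -0.0011 -0.0009] [-0.004 -0.001 -0.016]
0.05 [-0.0046 -0.0018  0.0008] [-0.022 -0.001 -0.063]
0 [-0.0091 -0.0024  0.0024] [-0.039 -0.    -0.11 ]
-0.05 [-0.0137 -0.0027  0.0041] [-0.056 -0.    -0.157]
-0.1 [-0.0183 -0.0028  0.0058] [-0.073 -0.    -0.204]
48 [ 0.52295186 -0.08016713  0.0655342 ] [-0.0131 -0.0437]
```

```bash
python3 -m jog '{"dx": [-0.092, -0.182, -0.23], "dy": [-0.036, -0.048, -0.05], "dz": [0.016, 0.048, 0.064], "drx": [-0.11, -0.195, -0.195], "dry": [0, 0, 0], "drz": [-0.315, -0.55, -0.55], "jaw": [0, 0, 0]}' | grep -v rot
python3 -m jog '{"dx": [-0.036], "dy": [0], "dz": [0.014], "drx": [0], "dry": [0], "drz": [0], "jaw": [0]}' | grep -v rot
python3 -m jog '{"dx": [-0.036], "dy": [0], "dz": [0.014], "drx": [0], "dry": [0], "drz": [0], "jaw": [0]}' | grep -v rot
python3 -c "
from h import *
_,d=optics.camera('top');P,u,v=cloud('top',d)
m=(P[:,2]>.058)&(P[:,2]<.07)&(P[:,0]>.51)&(P[:,0]<.54)&(P[:,1]>-.12)&(P[:,1]<-.05);print(m.sum(),bay(P[m].mean(0)),bay(get_obs()['eef_pos']))"
```

```text
time_s: 18.05
eef_pos: [0.5257, -0.074, 0.0701]
wrist_force: [2.0, 13.0, 1.1]
opening: -0.001
grasp_force: 6.2
time_s: 18.18
eef_pos: [0.5257, -0.0745, 0.0699]
wrist_force: [-0.5, 20.1, 4.5]
opening: -0.003
grasp_force: 9.7
time_s: 18.3
eef_pos: [0.5257, -0.075, 0.0698]
wrist_force: [-0.7, 28.5, 8.7]
opening: -0.002
grasp_force: 13.8
43 [-0.0024 -0.0434] [-0.0183 -0.0407]
```

```bash
python3 -m jog '{"dx": [0.12, 0.6, 1.2, 1.6, 1.6, 1.6], "dy": [0, 0, 0, 0, 0, 0], "dz": [-0.04, -0.22, -0.44, -1.4, -1.4, -1.4], "drx": [0, 0, 0, 0, 0, 0], "dry": [0, 0, 0, 0, 0, 0], "drz": [0, 0, 0, 0, 0, 0], "jaw": [0, 0, 0, 0, 0, 0]}' | grep -v rot
python3 - <<'E'
from h import *
st()
im,d=optics.camera("top");P,u,v=cloud('top',d)
m=(P[:,2]>.058)&(P[:,2]<.07)&(P[:,0]>.51)&(P[:,0]<.54)&(P[:,1]>-.12)&(P[:,1]<-.05);print(m.sum(),bay(P[m].mean(0)))
cv2.imwrite("pics/end.png",cv2.resize(im[150:280,230:480],None,fx=3,fy=3,interpolation=cv2.INTER_CUBIC))
E
```

```text
time_s: 19.1
eef_pos: [0.5215, 0.02, 0.1082]
wrist_force: [0.3, -0.2, 0.3]
opening: -0.001
grasp_force: 0.0
can 299 [0.0786 0.001 ] tcp [-0.1128 -0.0429] 0.1076250612222987 F [-0.52  0.32 -0.8 ] 0.0 19.15
27 [ 0.0005 -0.0434]
```

View pics/end.png

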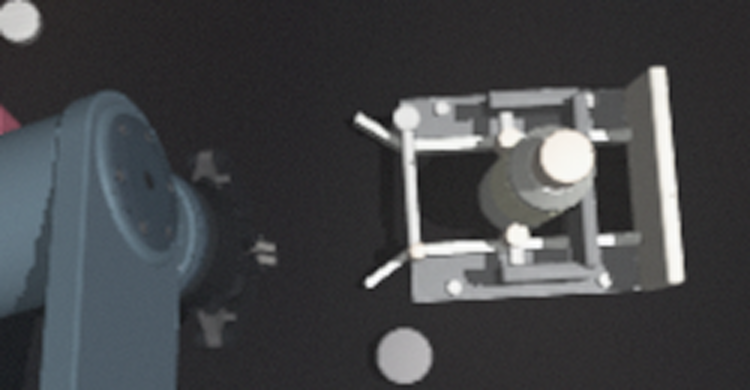

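The gate is shut straight across the mouth, from (405,117) to (418,250). The can is home between the noses with its cap at (567,157), and the gripper is clear.

```bash
python3 -c "
from bench import workorder
print(workorder.hand_in())"
```

```text
the job is handed in; nothing more can be done
None
```

The spray can is upright between the noses and against the back stop, the gate is shut behind it, and the job was handed in at about 19 s; the hand-in returned no verdict.

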